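Seat the slide plate on the microscope stage

ROBOT

A 6-joint arm with a two-finger parallel gripper is mounted at the origin on the work surface. World frame = base frame: x ahead of the robot, y to its left, z up, the work surface at z = 0. Lengths are in m, angles in rad, forces in N, time in s.
With the tool pointing down it reaches from about 0.3 to 0.775 m from the base axis. Payload 14.6 kg.
Tool frame: the origin (TCP) lies at the very end of the fingers, on their centre line; the grasp point (between the pads) lies 19 mm behind it; z points along the fingers, y is the line along which they close (so a half turn about z gives the same grasp; the last joint's range is limited). The gripper opens to 94 mm and grips with 3 to 60 N. Pads are 16 mm wide; open, the fingers measure 119 mm over their backs; the gripper's body (75 mm by 177 mm) begins 78 mm behind the grasp point.
Start: joints at [-1.208, 0.3, 1.521, -0, 1.321, -0.067], TCP at [0.229, -0.5, 0.205] pointing down, gripper open.
Joint ranges: [-3.03, 3.03], [-0.79, 2.21], [0.23, 2.52], [-1.04, 4.18], [0, 3.07], [-2.55, 2.55]. Speed limits (rad/s): [2.22, 2.22, 2.57, 3.14, 3.14, 3.14].

INTERFACE

Orientations are given as [roll, pitch, yaw] about the fixed x, y, z axes, in that order (R = Rz(yaw) Ry(pitch) Rx(roll)).
In Python, from station import ctrl, cams gives the robot as it stands. The module is installed in compiled form; this text tells all that it offers.
- The arm moves only by the tool arm_command, never from a script. Its argument "plan" is a list that holds one entry, the list of rows, each a list of 7 numbers: the shift along the tool's x, y, z in a scale on which 1.0 is 0.8 m, then the turn, a rotation vector about the tool's x, y, z in a scale on which 1.0 is pi rad, then the closure, from -1 (fully open) to 1 (shut). A call has 1 to 12 rows; each row is the pose to reach, as a shift and turn from the pose commanded when the call began, along the tool's axes at that moment; what a row does not reach only later rows make up. A row lasts 1/10 s, in which the tool goes at most 50 mm and 8.59 degrees, less where a joint would pass 70% of its speed; a pose out of reach is approached as far as the arm can. No shift or turn number may pass 1 either way. A call with a gripper value outside its range is refused whole. The fingers move at their own pace and stop on an object; "squeeze" is the grip in N (left out, the last holds). Time passes only in rows, so rows that repeat a pose let the fingers close. It gives the time, the measured TCP pose, the force, the opening and the grip force at its end, in the units of the state.
- ctrl.get_obs(): the state, without advancing time (a new reading comes with each control period).
- cams.camera(name): name is "scene" or "side" or "wrist"; returns (picture, depth): 480x640x3 uint8, blue, green, red; 480x640 float32, m along the optical axis (not along the pixel's ray), 0 where there is no reading.
- cams.camera_info(name): a dict with "fx", "fy", "cx", "cy" (pixels), "world_to_cam" (4x4, takes a point from world to camera coordinates). Camera axes: x right, y down, z forward; pixel columns grow to the right and rows downward; lengths in m; the calibration is good to about 2 mm. A picture is of the moment at which its call begins: read the wrist's pose just before it. camera_info takes no time and is no camera call; for the wrist camera it gives the pose at the moment of the call.
- ctrl.hand_in(): hands the job in; it is judged then, once.
The state is a dict: "time_s": time; "qpos": joint angles; "joint_vel": joint speeds; "tau": joint torques, N m; "ee_pos": TCP position; "eef_rot": TCP orientation; "force": force on the tool from outside, world axes, zero at the start; "moment": the same for the moment, N m; "grip_width": finger opening in m; "grip_force": force on a finger pad.
Only numpy, scipy, OpenCV 4.12 (cv2) and the standard library are available. Lean on these libraries where they do the work, as an engineer would, in place of code of your own. Each camera call takes 0.05 s, during which the arm holds its last target. There are 200 camera calls.

TASK

Take the grey dust cap off the light port of the microscope stage and stand it upright on the bench. Then set the aluminium slide plate, narrow end over the single ball, onto the stage's three locating balls and, without dropping it, press it down gently with the fingers until the two sprung plungers snap over its edges and hold it fully home on all three balls. Let go of it, and leave the other things on the bench where they are.

Things in the scene. Friction and masses are not known exactly. Their poses are not given: they have to be found in the camera images.
- stage: Microscope stage, fixed on the bench: white base 190 x 200 x 30 mm, dark deck 170 x 190 mm, deck top 45 mm up. Origin: centre of its underside, z up. Three 12 mm steel balls, centres 55 mm up, at (x, y) = (45, 0), (-35, 34), (-35, -34) mm. Grey drive motors, under 42 mm high, stick out sideways to y = +155 mm (x = -40) and y = -155 mm (x = 40).
- ball_single (a point): Centre of the stage's single ball (12 mm in diameter), at (45, 0, 55) mm in the stage's frame, towards its +x; the plate's narrow end goes over it.
- plunger_a_tip (a point): Centre of the round steel nose (6 mm radius) of the sprung plunger on the stage's +y side, at (-8, +55, 74) mm in the stage's frame when free. It springs outward along y up to 9 mm, 1.5 N per mm. Its aluminium housing behind it spans y = +66 to +90 mm, x = -21 to 5 mm, top 83 mm above the bench.
- plunger_b_tip (a point): Centre of the round steel nose (6 mm radius) of the sprung plunger on the stage's -y side, at (-8, -55, 74) mm in the stage's frame when free. It springs outward along y up to 9 mm, 1.5 N per mm. Its aluminium housing behind it spans y = -66 to -90 mm, x = -21 to 5 mm, top 83 mm above the bench.
- stage_home (a point): The point of the stage where the plate's origin lies when fully home: on the stage's origin axis, 56.5 mm above the bench; its axes are those of the stage, and the seated plate's axes coincide with them.
- stage_nose (a point): The point of the stage, 60 mm along +x from stage_home at the same height, where plate_nose lies when the plate is fully home.
- plate: Aluminium slide plate (0.25 to 0.4 kg), loose on the bench, right way up. Origin: on its underside, 14 mm below its top face, z up. The wide part, 100 mm in y, spans x = -52 to 24 mm; the narrow end, 44 mm in y, runs on to x = +60 mm. Underneath, three V grooves, 14 mm wide and 7 mm deep, lie at the balls' (x, y). Two glass slides lie flush in its top.
- plate_grip (a point): In the grey grip bar on the plate's top (60 mm long in x, 14 mm wide in y, from z = 14 to 51 mm): point (-8, 0, 38) mm in the plate's frame, 13 mm below the bar's top, above the middle of the three grooves. Grip here, fingers closing along the plate's y.
- plate_ridge (a point): Tip of the ridge on the plate's +y edge, at (-8, 55.7, 10.5) mm in the plate's frame; another at y = -55.7. 45 degree flanks, 30 mm long. The ridges must be pushed down past the plungers: they meet them with the plate 16 mm above home, need about 10 to 20 N, and from 5 mm above home on the plungers draw the plate down by themselves.
- plate_nose (a point): Middle of the end of the plate's narrow part, at x = 60, y = 0, z = 0 mm in the plate's frame.
- cap: Grey plastic dust cap (about 60 g) standing loose on the stage's light port, between the three balls at about x = -8, y = 0 mm of the stage: a disc 48 mm in diameter and 9 mm thick with an upright round knob 16 mm in diameter, top 52 mm above its underside. Origin: centre of its underside, z up.
- cap_knob (a point): On the axis of the cap's knob, 36 mm above the cap's underside: the height to grip.
- slide_box: Bystander: closed grey slide box 85 x 170 x 35 mm, loose, origin under its centre, long side along its y.
- stain_bottle: Bystander: amber dropper bottle 44 mm in diameter, 85 mm tall, loose, origin under its centre.
- lens_case: Bystander: white round lens case 48 mm in diameter, 68 mm tall, loose, origin under its centre.

How it is judged:
By the outcome, as a careful person would: the job done as asked, in the order asked, and still so for the second after the job is handed in, with the robot touching nothing.
It also fails if it takes over 54 s, if anything falls off the work surface, if the arm or the gripper's body presses on something with over 40 N, if the wrist force passes 120 N, or if a joint passes its speed limit or range.

## Working session

There is one attempt and no reset: what is moved stays moved. The work goes in short steps, Python scripts to look and compute and a tool call to move; the robot and the scene stay as the last step left them, time stands still between calls to the robot, and variables do not carry over. Pictures are saved under pics/ and viewed, at most 10 in all, crops included, and the job is handed in when it is done.

Besides the shell and the picture viewer there is one more tool, called after "Request:" as name(argument=value, ...) on one line, values as JSON. arm_command: Moves the arm, as the interface text tells. Its arguments: {"type":"object","properties":{"plan":{"type":"array"},"squeeze":{"type":"number"}},"required":["plan"]}

```bash
mkdir -p pics; cat > h.py <<'E'
import numpy as np, cv2
from station import ctrl, cams
def grab(n):
    i=cams.camera_info(n); p,d=cams.camera(n); return p,d,i
def cloud(d,i):
    v,u=np.mgrid[0:480,0:640]
    P=np.stack([(u-i['cx'])/i['fx']*d,(v-i['cy'])/i['fy']*d,d,np.ones_like(d)],-1)
    W=P@np.linalg.inv(np.array(i['world_to_cam'])).T
    W=W[...,:3]; W[d<=0]=np.nan
    return W
E
python3 - <<'E'
from h import *
for n in ['scene','side','wrist']:
    p,d,i=grab(n); cv2.imwrite(f'pics/{n}0.png',p); np.savez(f'{n}0.npz',p=p,d=d,W=cloud(d,i))
    print(n,i['fx'],np.round(np.linalg.inv(i['world_to_cam']),3).tolist(),(d>0).mean())
print(ctrl.get_obs())
E
```

```text
scene 516.3856720552299 [[0.405, 0.706, -0.581, 1.363], [0.914, -0.305, 0.267, -0.323], [0.011, -0.639, -0.769, 1.066], [0.0, 0.0, 0.0, 1.0]] 0.99611328125
side 553.0443498368265 [[-0.959, -0.198, 0.204, 0.342], [-0.284, 0.71, -0.645, 0.873], [-0.017, -0.676, -0.737, 1.091], [0.0, 0.0, 0.0, 1.0]] 0.9960904947916667
wrist 365.1855536341232 [[0.416, -0.88, -0.227, 0.294], [-0.909, -0.403, -0.104, -0.469], [0.0, 0.249, -0.968, 0.383], [0.0, 0.0, 0.0, 1.0]] 0.9958040364583334
{'time_s': 0.15, 'qpos': array([-1.20758516e+00,  3.00323481e-01,  1.52142159e+00, -1.30133758e-05,
        1.32072419e+00, -6.65943234e-02]), 'joint_vel': array([ 0.00105344, -0.00078745, -0.00142547,  0.00041096,  0.00076159,
       -0.00078612]), 'tau': array([ 2.00471921e-03, -5.31962693e+01, -3.52817702e+01,  7.09232572e-02,
        2.36266677e-02, -7.67633219e-05]), 'ee_pos': array([ 0.22910738, -0.49978929,  0.20503478]), 'eef_rot': array([-3.14071715e+00, -4.57561014e-05,  4.29808698e-01]), 'force': array([ 1.02530625, -0.13833513,  0.23367416]), 'moment': array([-0.01710889,  0.01959286,  0.05453553]), 'grip_force': 0.0, 'grip_width': 0.09382170162462927}
```

View pics/scene0.png

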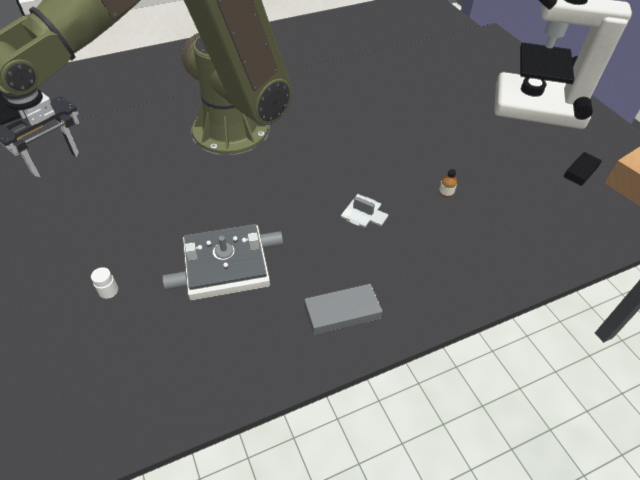

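View pics/side0.png

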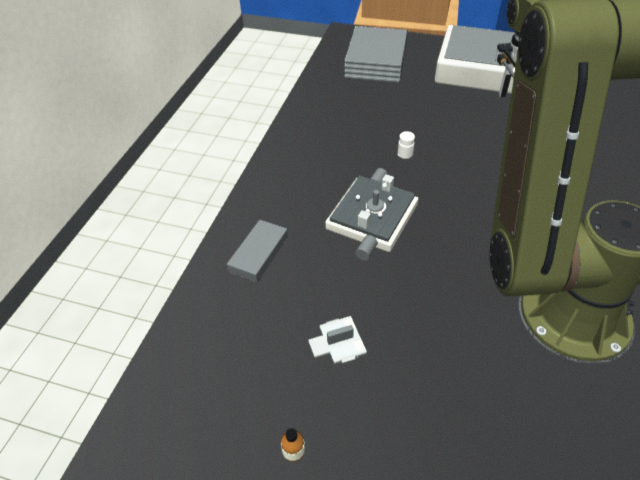

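The scene view shows the stage at about (225,260) with the cap knob at (223,243), and the plate at (365,210) with its narrow end towards (385,216). The side view shows the stage at (373,210) and the plate at (340,340), narrow end to the left at (315,347). Next I'll get rough positions from both depth clouds.

```bash
python3 - <<'E'
import numpy as np
boxes={'scene':dict(stage=(165,215,285,305),plate=(335,185,395,232)),'side':dict(stage=(320,165,425,260),plate=(300,310,375,370))}
for n in boxes:
    z=np.load(n+'0.npz');W=z['W'];p=z['p']
    for k,(a,b,c,d) in boxes[n].items():
        w=W[b:d,a:c].reshape(-1,3); w=w[np.isfinite(w[:,0])]
        print(n,k)
        for lo,hi in ([(.04,.05),(.077,.09),(.09,.11)] if k=='stage' else [(.008,.02),(.045,.06)]):
            s=w[(w[:,2]>lo)&(w[:,2]<hi)]
            if len(s)<3: continue
            m=s[:,:2].mean(0); e,v=np.linalg.eigh(np.cov((s[:,:2]-m).T))
            import cv2
            r=cv2.minAreaRect((s[:,:2]*1000).astype(np.float32))
            print(lo,len(s),s.mean(0).round(4),'ang',np.degrees(np.arctan2(v[1,1],v[0,1])).round(1),np.sqrt(e).round(4),r)
    for nm,(u,v) in (dict(bottle=(448,185),lens=(105,283),box=(343,308),nose=(385,216)) if n=='scene' else dict(bottle=(292,445),lens=(406,140),box=(260,245),nose=(315,347))).items(): print(nm,W[v,u].round(3))
E
```

```text
scene stage
0.04 3302 [ 0.5405 -0.1877  0.0444] ang 90.0 [0.0513 0.0564] ((531.390625, -180.9559783935547), (300.9599304199219, 176.4419403076172), 79.7931900024414)
0.077 227 [ 0.5245 -0.1857  0.0817] ang 78.8 [0.0074 0.0722] ((522.357177734375, -183.62564086914062), (179.4837646484375, 31.40913200378418), 79.01299285888672)
0.09 31 [ 0.525  -0.1825  0.0959] ang 166.7 [0.0038 0.0047] ((524.3551635742188, -182.39755249023438), (14.455342292785645, 14.402127265930176), 50.19883346557617)
scene plate
0.008 693 [0.5247 0.2212 0.0136] ang 66.3 [0.027  0.0331] ((519.4725341796875, 233.19854736328125), (113.84857177734375, 116.45120239257812), 34.19319152832031)
0.045 102 [0.512  0.2235 0.0497] ang -143.8 [0.005  0.0174] ((511.6997375488281, 224.4765167236328), (58.80225372314453, 18.369218826293945), 36.10652160644531)
bottle [0.551 0.472 0.053]
lens [ 0.515 -0.473  0.057]
box [0.789 0.025 0.03 ]
nose [0.557 0.27  0.015]
side stage
0.04 2675 [ 0.5294 -0.1778  0.0452] ang 90.7 [0.0526 0.0613] ((530.9923095703125, -182.53985595703125), (311.6231994628906, 171.6136016845703), 79.10221862792969)
0.077 192 [ 0.5229 -0.1775  0.0824] ang 78.9 [0.0073 0.0727] ((522.5087280273438, -183.6205596923828), (183.50013732910156, 27.258886337280273), 78.27006530761719)
0.09 32 [ 0.5241 -0.1808  0.0955] ang 67.0 [0.0042 0.0046] ((524.8090209960938, -182.75631713867188), (13.259132385253906, 15.716254234313965), 13.019411087036133)
side plate
0.008 1336 [0.5125 0.2333 0.0146] ang -176.5 [0.0297 0.0319] ((513.047119140625, 220.75059509277344), (131.28407287597656, 123.92096710205078), 3.7866103649139404)
0.045 173 [0.5101 0.2252 0.051 ] ang -144.3 [0.0044 0.0174] ((510.7420654296875, 223.65773010253906), (60.710758209228516, 17.372140884399414), 37.2437629699707)
bottle [0.529 0.499 0.06 ]
lens [ 0.493 -0.461  0.065]
box [0.775 0.027 0.038]
nose [0.559 0.258 0.011]
```

```bash
cat >> h.py <<'E'
from scipy.spatial.transform import Rotation as R
def rel(pos,yaw,o=None):
    "row (mm, rad) to a tool-down pose"
    o=o or ctrl.get_obs(); A=R.from_euler('xyz',o['eef_rot'])
    B=R.from_euler('xyz',[np.pi,0,yaw])
    return (A.inv().apply(np.array(pos)-o['ee_pos'])*1000).round(1).tolist()+(A.inv()*B).as_rotvec().round(4).tolist()
E
python3 -c "
from h import *
print(rel([.50,-.178,.2],-.19))"
```

```text
[380.3, -179.6, 5.2, -0.0009, 0.0002, 0.6198]
```

The rows are not in the units I measure in: shifts go in shares of 0.8 m and turns go in shares of pi rad. I convert before sending: 380 mm / 800 = 0.475, -180 mm / 800 = -0.225, 0.62 rad / 3.1416 = 0.1974.

Request:
arm_command(plan=[[[0.475, -0.225, 0.0063, -0.0003, 0, 0.1974, -1], [0.475, -0.225, 0.0063, -0.0003, 0, 0.1974, -1], [0.475, -0.225, 0.0063, -0.0003, 0, 0.1974, -1], [0.475, -0.225, 0.0063, -0.0003, 0, 0.1974, -1], [0.475, -0.225, 0.0063, -0.0003, 0, 0.1974, 0.1], [0.475, -0.225, 0.0063, -0.0003, 0, 0.1974, 0.1], [0.475, -0.225, 0.0063, -0.0003, 0, 0.1974, 0.1], [0.475, -0.225, 0.0063, -0.0003, 0, 0.1974, 0.1], [0.475, -0.225, 0.0063, -0.0003, 0, 0.1974, 0.1], [0.475, -0.225, 0.0063, -0.0003, 0, 0.1974, 0.1], [0.475, -0.225, 0.0063, -0.0003, 0, 0.1974, 0.1], [0.475, -0.225, 0.0063, -0.0003, 0, 0.1974, 0.1]]], squeeze=15)

```text
time_s: 1.35
ee_pos: [0.4991, -0.1787, 0.2003]
eef_rot: [3.141, 0.0, -0.191]
force: [-0.2, -0.0, -0.6]
grip_width: 0.0423
grip_force: 0.0
```

```bash
python3 - <<'E'
from h import *
o=ctrl.get_obs();print(o['time_s'],o['ee_pos'],o['eef_rot'],o['grip_width'])
p,d,i=grab('wrist');cv2.imwrite('pics/w1.png',p);W=cloud(d,i);np.savez('w1.npz',p=p,d=d,W=W,**i)
E
```

```text
1.35 [ 0.49907485 -0.17869185  0.20032664] [ 3.14060762e+00  6.63155004e-05 -1.90983997e-01] 0.04232427529051926
```

View pics/w1.png

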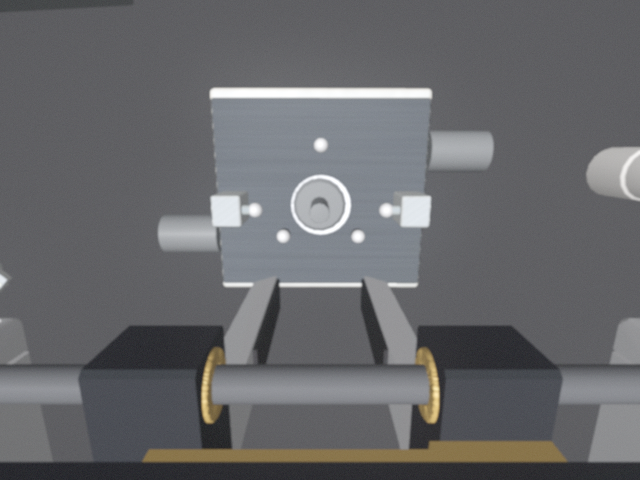

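The wrist view shows the stage square to the tool: single ball (320,145), rear balls (283,236) and (358,236), plunger noses (255,210) and (387,210), and knob top near (319,211).

```bash
cat >> h.py <<'E'
def ray(i,u,v,z):
    T=np.linalg.inv(np.array(i['world_to_cam'])); r=T[:3,:3]@[(u-i['cx'])/i['fx'],(v-i['cy'])/i['fy'],1]
    return T[:3,3]+r*(z-T[2,3])/r[2]
E
python3 - <<'E'
from h import *
z=np.load('w1.npz');W=z['W'];p=z['p'];i=z
g=cv2.cvtColor(p,cv2.COLOR_BGR2GRAY)
B=[]
for n,(u,v),h in [('single',(320,145),.055),('b+',(283,236),.055),('b-',(358,236),.055),('na',(255,210),.074),('nb',(387,210),.074)]:
    s=g[v-11:v+12,u-11:u+12].astype(float); m=s>165
    nl,lab,st,ce=cv2.connectedComponentsWithStats(m.astype(np.uint8)); k=lab[11,11]
    c=ce[k]+[u-11,v-11]; q=ray(i,*c,h); B.append(q[:2]); print(n,c.round(1),st[k],q.round(4),'depth pt',W[v,u].round(4))
B=np.array(B)
S=np.array([[45,0],[-35,34],[-35,-34],[-8,55],[-8,-55]])/1e3
def fit(S,B):
    a=S-S.mean(0);b=B-B.mean(0);t=np.arctan2((a[:,0]*b[:,1]-a[:,1]*b[:,0]).sum(),(a*b).sum());Rm=np.array([[np.cos(t),-np.sin(t)],[np.sin(t),np.cos(t)]])
    o=B.mean(0)-Rm@S.mean(0);return o,t,((S@Rm.T+o-B)*1e3).round(1)
print(fit(S[:3],B[:3]));print(fit(S,B))
w=W[150:250,280:360].reshape(-1,3)
for lo,hi in [(.09,.105),(.05,.058)]:
    s=w[(w[:,2]>lo)&(w[:,2]<hi)]; print(len(s),s.mean(0).round(4),cv2.minEnclosingCircle((s[:,:2]*1e3).astype(np.float32)))
w=W[100:280,225:415].reshape(-1,3);s=w[(w[:,2]>.035)&(w[:,2]<.05)];print('deck',np.median(s[:,2]))
# second view of knob: scene/side tops
for n in('scene','side'):
    q=np.load(n+'0.npz')['W'].reshape(-1,3); s=q[(np.abs(q[:,0]-.5245)<.03)&(np.abs(q[:,1]+.1825)<.03)]; print(n,np.nanmax(s[:,2]),s[s[:,2]>.09].mean(0))
E
```

```text
single [320.3 144.4] [  5   4  14  14 165] [ 0.5745 -0.1935  0.055 ] depth pt [ 0.574  -0.1932  0.0597]
b+ [282.5 236. ] [  4   5  14  13 139] [ 0.5023 -0.1446  0.055 ] depth pt [ 0.503  -0.1456  0.0592]
b- [357.7 236.1] [  4   5  14  13 145] [ 0.4891 -0.2117  0.055 ] depth pt [ 0.49   -0.2117  0.0584]
na [252.7 209.4] [  0   4  18  14 202] [ 0.5333 -0.1277  0.074 ] depth pt [ 0.5331 -0.1305  0.079 ]
nb [388.2 209.9] [  3   4  20  15 223] [ 0.5113 -0.2394  0.074 ] depth pt [nan nan nan]
(array([ 0.5301463 , -0.18485345]), np.float64(-0.19345526681658337), array([[-0.2,  0. ],
       [ 0.1, -0.2],
       [ 0.1,  0.2]]))
(array([ 0.53014079, -0.18494819]), np.float64(-0.19405762755156672), array([[-0.2, -0.1],
       [ 0.1, -0.3],
       [ 0.1,  0.1],
       [-0.4, -1.7],
       [ 0.4,  2. ]]))
324 [ 0.5241 -0.1831  0.0962] ((523.73974609375, -182.9406280517578), 7.833335876464844)
1848 [ 0.5243 -0.1832  0.0532] ((522.7384033203125, -183.8627471923828), 48.189483642578125)
deck 0.043853654539416365
scene 0.10094130327429451 [ 0.52499783 -0.18249467  0.09591356]
side 0.10016197713657249 [ 0.5241106  -0.18077303  0.09554021]
```

```bash
python3 -c "
from h import *
print(rel([.524,-.183,.062],-.1936))"
```

```text
[25.3, -0.9, 138.5, 0.001, -0.0002, 0.002]
```

Scaled: 138 mm / 800 = 0.1725, 120 mm / 800 = 0.15, 0.002 rad / 3.1416 = 0.0006.

Request:
arm_command(plan=[[[0.0313, -0.0013, 0.0563, 0.0003, 0, 0.0006, 0.1], [0.0313, -0.0013, 0.1125, 0.0003, 0, 0.0006, 0.1], [0.0313, -0.0013, 0.15, 0.0003, 0, 0.0006, 0.1], [0.0313, -0.0013, 0.1725, 0.0003, 0, 0.0006, 0.1], [0.0313, -0.0013, 0.1725, 0.0003, 0, 0.0006, 1], [0.0313, -0.0013, 0.1725, 0.0003, 0, 0.0006, 1], [0.0313, -0.0013, 0.1725, 0.0003, 0, 0.0006, 1], [0.0313, -0.0013, 0.1725, 0.0003, 0, 0.0006, 1], [0.0313, -0.0013, 0.1725, 0.0003, 0, 0.0006, 1], [0.0313, -0.0013, 0.1725, 0.0003, 0, 0.0006, 1], [0.0313, -0.0013, 0.1375, 0.0003, 0, 0.0006, 1], [0.0313, -0.0013, 0.0875, 0.0003, 0, 0.0006, 1]]], squeeze=15)

```text
time_s: 2.6
ee_pos: [0.5234, -0.1814, 0.1301]
eef_rot: [-3.141, 0.003, -0.192]
force: [0.0, 0.2, -0.8]
grip_width: 0.0155
grip_force: 15.0
```

```bash
python3 -c "
from h import *
print(rel([.40,.05,.13],-.1936),rel([.40,.05,.017],-.1936))
p,d,i=grab('side');cv2.imwrite('pics/s1.png',cv2.resize(p[130:270,300:450],None,fx=3,fy=3))"
```

```text
[-165.3, -203.6, 0.7, -0.0008, 0.0031, 0.0014] [-165.0, -203.5, 113.7, -0.0008, 0.0031, 0.0014]
```

View pics/s1.png

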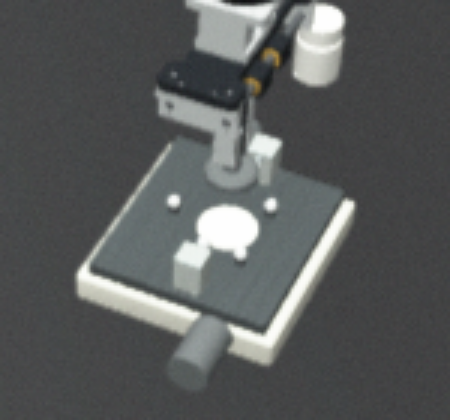

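The crop shows the cap hanging in the fingers above the clear white light port at (228,228). I'll carry it to the free bench spot.

Scaled: -203 mm / 800 = -0.2538, -165 mm / 800 = -0.2063, 0.003 rad / 3.1416 = 0.001.

Request:
arm_command(plan=[[[-0.0375, -0.0463, 0, 0, 0.001, 0.0003, 1], [-0.075, -0.0925, 0, 0, 0.001, 0.0003, 1], [-0.1188, -0.1463, 0, 0, 0.001, 0.0003, 1], [-0.1625, -0.2, 0, 0, 0.001, 0.0003, 1], [-0.2063, -0.2538, 0.0125, 0, 0.001, 0.0003, 1], [-0.2063, -0.2538, 0.0625, 0, 0.001, 0.0003, 1], [-0.2063, -0.2538, 0.1063, 0, 0.001, 0.0003, 1], [-0.2063, -0.2538, 0.1288, 0, 0.001, 0.0003, 1], [-0.2063, -0.2538, 0.1363, 0, 0.001, 0.0003, 1], [-0.2063, -0.2538, 0.1388, 0, 0.001, 0.0003, 1], [-0.2063, -0.2538, 0.14, 0, 0.001, 0.0003, 1], [-0.2063, -0.2538, 0.14, 0, 0.001, 0.0003, 1]]])

```text
time_s: 3.85
ee_pos: [0.4018, 0.0489, 0.0192]
eef_rot: [-3.141, -0.005, -0.193]
force: [-0.1, -0.4, -0.2]
grip_width: 0.0156
grip_force: 15.0
```

Scaled: 1.5 mm / 800 = 0.0019, 1 mm / 800 = 0.0013.

Request:
arm_command(plan=[[[0, 0, 0.0006, 0, 0, 0, 1], [0, 0, 0.0013, 0, 0, 0, 1], [0, 0, 0.0019, 0, 0, 0, 1], [0, 0, 0.0019, 0, 0, 0, 1]]])

```text
time_s: 4.25
ee_pos: [0.4019, 0.0489, 0.018]
eef_rot: [-3.141, -0.005, -0.193]
force: [-4.6, -1.8, 15.0]
grip_width: 0.0162
grip_force: 15.0
```

Scaled: -190 mm / 800 = -0.2375, -160 mm / 800 = -0.2.

Request:
arm_command(plan=[[[0, 0, -0.0009, 0, 0, 0, 1], [0, 0, -0.0009, 0, 0, 0, 0], [0, 0, -0.0009, 0, 0, 0, -0.1], [0, 0, -0.0009, 0, 0, 0, -0.1], [0, 0, -0.0009, 0, 0, 0, -0.1], [0, 0, -0.0009, 0, 0, 0, -0.1], [0, 0, -0.025, 0, 0, 0, -0.1], [0, 0, -0.075, 0, 0, 0, -0.1], [0, 0, -0.1375, 0, 0, 0, -0.1], [0, 0, -0.2, 0, 0, 0, -0.1], [0, 0, -0.2375, 0, 0, 0, -0.1], [0, 0, -0.2375, 0, 0, 0, -0.1]]])

```text
time_s: 5.45
ee_pos: [0.4021, 0.0491, 0.2107]
eef_rot: [-3.14, -0.01, -0.193]
force: [-0.1, 0.6, -1.4]
grip_width: 0.0517
grip_force: 0.0
```

```bash
python3 -c "
from h import *
p,d,i=grab('side');W=cloud(d,i).reshape(-1,3)
s=W[(abs(W[:,0]-.4)<.04)&(abs(W[:,1]-.05)<.04)]
t=s[(s[:,2]>.045)&(s[:,2]<.07)];print('knob',len(t),t.mean(0),t[:,2].max());t=s[(s[:,2]>.006)&(s[:,2]<.02)];print('disc',t.mean(0),cv2.minEnclosingCircle((t[:,:2]*1e3).astype(np.float32)))
print(rel([.490,.21,.2],.64))"
```

```text
knob 40 [0.40081227 0.05098596 0.05186751] 0.056733335657724426
disc [0.40008594 0.05390496 0.01001418] ((403.52581787109375, 48.09530258178711), 45.51561737060547)
[56.2, -174.9, 8.8, 0.002, -0.0066, -0.8332]
```

The cap stands upright, with its knob top at about 52 mm at (0.401, 0.050). Now I'll look at the plate.

Scaled: -175 mm / 800 = -0.2188, 56 mm / 800 = 0.07, 0.002 rad / 3.1416 = 0.0006.

Request:
arm_command(plan=[[[0.07, -0.2188, 0.0113, 0.0006, -0.0022, -0.2652, -0.1], [0.07, -0.2188, 0.0113, 0.0006, -0.0022, -0.2652, -0.1], [0.07, -0.2188, 0.0113, 0.0006, -0.0022, -0.2652, -0.1], [0.07, -0.2188, 0.0113, 0.0006, -0.0022, -0.2652, -0.1], [0.07, -0.2188, 0.0113, 0.0006, -0.0022, -0.2652, -0.1], [0.07, -0.2188, 0.0113, 0.0006, -0.0022, -0.2652, -0.1], [0.07, -0.2188, 0.0113, 0.0006, -0.0022, -0.2652, -0.1], [0.07, -0.2188, 0.0113, 0.0006, -0.0022, -0.2652, -0.1], [0.07, -0.2188, 0.0113, 0.0006, -0.0022, -0.2652, -0.1]]])

```text
time_s: 6.4
ee_pos: [0.489, 0.2098, 0.1976]
eef_rot: [-3.139, 0.004, 0.637]
force: [-0.4, -0.3, -0.4]
grip_width: 0.0516
grip_force: 0.0
```

```bash
python3 - <<'E'
from h import *
o=ctrl.get_obs();print(o['time_s'],o['ee_pos'],o['eef_rot'],o['grip_width'])
p,d,i=grab('wrist');cv2.imwrite('pics/w2.png',p);W=cloud(d,i);np.savez('w2.npz',p=p,d=d,W=W,**i)
w=W[:300].reshape(-1,3)
for lo,hi in [(.047,.056),(.010,.018)]:
    s=w[(w[:,2]>lo)&(w[:,2]<hi)&(np.abs(w[:,0]-.51)<.09)&(np.abs(w[:,1]-.22)<.09)]; print(len(s),s.mean(0),cv2.minAreaRect((s[:,:2]*1e3).astype(np.float32)))
E
```

```text
6.4 [0.48902963 0.20984866 0.1976472 ] [-3.1392479   0.00374564  0.63736891] 0.0516219446575627
1029 [0.51133823 0.22528763 0.04967391] ((510.5372009277344, 224.75189208984375), (59.65404510498047, 13.940011024475098), 35.32261657714844)
8590 [0.51585782 0.22843521 0.0129753 ] ((520.4337768554688, 231.45240783691406), (112.24260711669922, 110.44701385498047), 35.31836700439453)
```

View pics/w2.png

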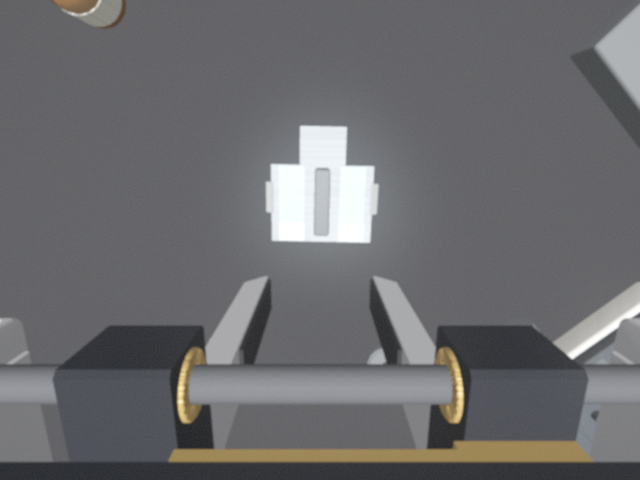

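The plate shows with its bar at (322,202), the narrow end up at (323,135), and clear space around it.

```bash
python3 -c "
from h import *
print(rel([.5106,.2247,.019],.6164))"
```

```text
[26.8, 1.3, 178.7, -0.0022, 0.0035, 0.0214]
```

Scaled: 177 mm / 800 = 0.2213, 176 mm / 800 = 0.22, 0.021 rad / 3.1416 = 0.0067.

Request:
arm_command(plan=[[[0.0338, 0.0013, 0.0563, -0.0006, 0.001, 0.0067, -0.1], [0.0338, 0.0013, 0.1125, -0.0006, 0.001, 0.0067, -0.1], [0.0338, 0.0013, 0.1625, -0.0006, 0.001, 0.0067, -0.1], [0.0338, 0.0013, 0.2, -0.0006, 0.001, 0.0067, -0.1], [0.0338, 0.0013, 0.22, -0.0006, 0.001, 0.0067, -0.1], [0.0338, 0.0013, 0.2213, -0.0006, 0.001, 0.0067, -0.1], [0.0338, 0.0013, 0.2213, -0.0006, 0.001, 0.0067, -0.1]]])

```text
time_s: 7.15
ee_pos: [0.511, 0.2253, 0.0215]
eef_rot: [-3.142, -0.0, 0.618]
force: [0.5, -1.3, 0.3]
grip_width: 0.0515
grip_force: 0.0
```

```bash
python3 -c "
from h import *
print(ctrl.get_obs()['eef_rot'],rel([.5106,.2247,.019],.6164))"
```

```text
[-3.14158435e+00 -7.48781241e-05  6.18053898e-01] [-0.7, 0.3, 2.5, -0.0, -0.0001, 0.0017]
```

Scaled: 2 mm / 800 = 0.0025, -0.7 mm / 800 = -0.0009, 0.002 rad / 3.1416 = 0.0006.

Request:
arm_command(plan=[[[-0.0009, 0.0004, 0.0025, 0, 0, 0.0006, -0.1], [-0.0009, 0.0004, 0.0025, 0, 0, 0.0006, 1], [-0.0009, 0.0004, 0.0025, 0, 0, 0.0006, 1], [-0.0009, 0.0004, 0.0025, 0, 0, 0.0006, 1], [-0.0009, 0.0004, 0.0025, 0, 0, 0.0006, 1], [-0.0009, 0.0004, 0.0025, 0, 0, 0.0006, 1], [-0.0009, 0.0004, 0.0025, 0, 0, 0.0006, 1], [-0.0009, 0.0004, 0.0025, 0, 0, 0.0006, 1]]], squeeze=60)

```text
time_s: 7.95
ee_pos: [0.5104, 0.2247, 0.0191]
eef_rot: [-3.142, 0.0, 0.617]
force: [0.3, 1.0, 1.2]
grip_width: 0.0136
grip_force: 60.0
```

Request:
arm_command(plan=[[[0, 0, -0.0063, 0, 0, 0, 1], [0, 0, -0.025, 0, 0, 0, 1], [0, 0, -0.0625, 0, 0, 0, 1], [0, 0, -0.1125, 0, 0, 0, 1], [0, 0, -0.1625, 0, 0, 0, 1], [0, 0, -0.1875, 0, 0, 0, 1], [0, 0, -0.1875, 0, 0, 0, 1], [0, 0, -0.1875, 0, 0, 0, 1]]])

```text
time_s: 8.75
ee_pos: [0.51, 0.2246, 0.1686]
eef_rot: [-3.141, 0.001, 0.617]
force: [-0.5, -0.8, -4.2]
grip_width: 0.0136
grip_force: 60.0
```

```bash
python3 - <<'E'
from h import *
o=ctrl.get_obs();print(o['eef_rot'],o['grip_width'],o['force'])
p,d,i=grab('wrist');cv2.imwrite('pics/w3.png',p);W=cloud(d,i);np.savez('w3.npz',p=p,d=d,W=W,**i)
c,s=np.cos(-.1936),np.sin(-.1936)
G=np.array([.5301-.008*c,-.1849-.008*s]);print('goal',G,rel([*G,.155],-.1936,o))
E
```

```text
[-3.14137611e+00  6.00639028e-04  6.16829888e-01] 0.0136266579667034 [-0.51826057 -0.76961985 -4.21919565]
goal [ 0.52224946 -0.18336086] [-226.0, 339.8, 13.7, 0.0, 0.0007, 0.8104]
```

View pics/w3.png

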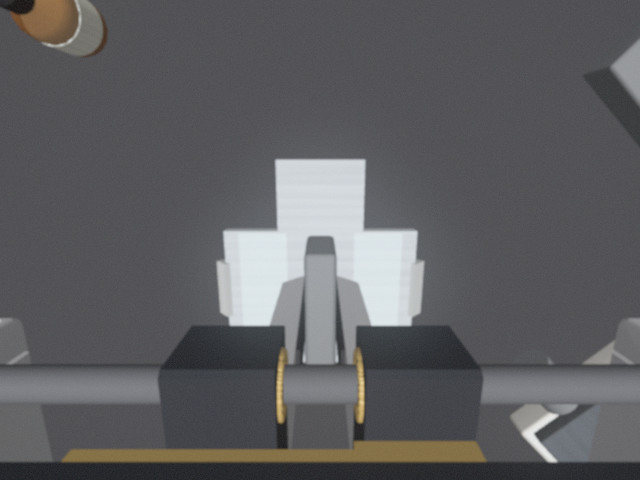

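The plate hangs level and centred in the grip, with nose corners at (276,160) and (364,160). I'll fit its in-hand pose and carry it over.

```bash
cat >> h.py <<'E'
def inhand(W,o):
    "plate top plane (tilts) and nose/side edges in the tool frame, mm"
    A=R.from_euler('xyz',o['eef_rot']); T=(A.inv().apply(W.reshape(-1,3)-o['ee_pos'])*1e3).reshape(W.shape)
    m=np.isfinite(T[...,0])&(abs(T[...,2]-5)<9)&(T[...,0]>5)&(T[...,0]<72)&(abs(T[...,1])<60)
    m&=(abs(T[...,1])>12)|(T[...,0]>35)
    q=T[m]; A_=np.c_[q[:,:2],np.ones(len(q))]; k=np.linalg.lstsq(A_,q[:,2],rcond=None)[0]
    n=q[(q[:,0]>36)&(q[:,0]<64)]
    xs=np.arange(38,64,4); mids=[(n[abs(n[:,0]-x)<2][:,1].min()+n[abs(n[:,0]-x)<2][:,1].max())/2 for x in xs]
    print('tilt x,y',k.round(4),'yaw,off',np.polyfit(xs,mids,1).round(4),'nose x',np.percentile(q[:,0],99.5),len(q))
E
python3 - <<'E'
from h import *
W=np.load('w3.npz')['W'];inhand(W,ctrl.get_obs())
E
```

```text
tilt x,y [ 1.1000e-03 -1.7000e-03  5.3163e+00] yaw,off [-0.0035 -0.2772] nose x 68.2782627936344 13887
```

Scaled: 340 mm / 800 = 0.425, 325 mm / 800 = 0.4063, 0.81 rad / 3.1416 = 0.2578.

Request:
arm_command(plan=[[[-0.0275, 0.0413, 0.0025, 0, 0, 0.0255, 1], [-0.0575, 0.0875, 0.005, 0, 0, 0.0541, 1], [-0.09, 0.135, 0.0075, 0, 0, 0.0828, 1], [-0.1225, 0.1838, 0.01, 0, 0, 0.1114, 1], [-0.155, 0.2325, 0.0125, 0, 0, 0.1401, 1], [-0.1875, 0.2813, 0.0138, 0, 0, 0.1687, 1], [-0.22, 0.3313, 0.015, 0, 0, 0.2005, 1], [-0.25, 0.375, 0.0163, 0, 0, 0.2292, 1], [-0.27, 0.4063, 0.0175, 0, 0, 0.2483, 1], [-0.2825, 0.425, 0.0175, 0, 0.0003, 0.2578, 1], [-0.2825, 0.425, 0.0175, 0, 0.0003, 0.2578, 1], [-0.2825, 0.425, 0.0175, 0, 0.0003, 0.2578, 1]]])

```text
time_s: 10.0
ee_pos: [0.5221, -0.183, 0.1537]
eef_rot: [-3.141, 0.002, -0.193]
force: [0.2, -0.3, -3.1]
grip_width: 0.0136
grip_force: 60.0
```

```bash
python3 - <<'E'
from h import *
o=ctrl.get_obs();print(o['eef_rot'],o['grip_width'],o['force'])
p,d,i=grab('wrist');cv2.imwrite('pics/w4.png',p);W=cloud(d,i);np.savez('w4.npz',p=p,d=d,W=W,**i)
inhand(W,o)
print(rel([.52225,-.18336,.0755],-.1936,o))
E
```

```text
[-3.14057703e+00  1.74672193e-03 -1.93051248e-01] 0.013594900333691881 [ 0.18241253 -0.28335637 -3.05289376]
tilt x,y [ 2.3000e-03 -8.0000e-04  6.1761e+00] yaw,off [-0.0028  0.108 ] nose x 67.59290749756111 13673
[0.4, 0.4, 78.2, -0.001, 0.0017, 0.0005]
```

View pics/w4.png

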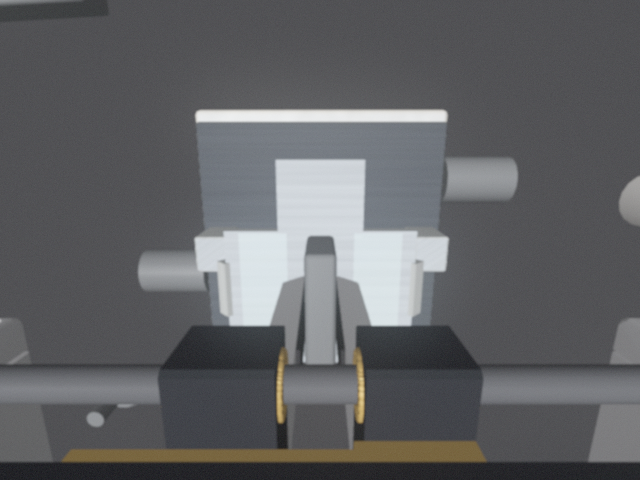

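The plate is centred over the stage, nose away at (320,160), with the plunger housings symmetric at (211,250) and (432,250). In-hand tilt is under 0.003 rad. I'll lower it to just above the plungers.

Scaled: 59 mm / 800 = 0.0738, 58 mm / 800 = 0.0725, -0.001 rad / 3.1416 = -0.0003.

Request:
arm_command(plan=[[[0.0005, 0.0005, 0.025, -0.0003, 0.0006, 0, 1], [0.0005, 0.0005, 0.05, -0.0003, 0.0006, 0, 1], [0.0005, 0.0005, 0.0675, -0.0003, 0.0006, 0, 1], [0.0005, 0.0005, 0.0725, -0.0003, 0.0006, 0, 1], [0.0005, 0.0005, 0.0738, -0.0003, 0.0006, 0, 1], [0.0005, 0.0005, 0.0738, -0.0003, 0.0006, 0, 1]]])

```text
time_s: 10.65
ee_pos: [0.5234, -0.1838, 0.0967]
eef_rot: [3.141, -0.004, -0.193]
force: [0.3, -0.1, -3.1]
grip_width: 0.0134
grip_force: 60.0
```

```bash
python3 - <<'E'
from h import *
o=ctrl.get_obs();print(o['eef_rot'],o['force'])
print(rel([.52225,-.18336,.0755],-.1936,o))
E
```

```text
[ 3.14071165 -0.00362581 -0.19286381] [ 0.27910264 -0.09503629 -3.14614633]
[-1.3, -0.2, 21.2, 0.0009, -0.0036, 0.0007]
```

Scaled: 10 mm / 800 = 0.0125, 9 mm / 800 = 0.0113, -0.002 rad / 3.1416 = -0.0006.

Request:
arm_command(plan=[[[-0.0013, -0.0003, 0.0025, 0.0003, -0.0006, 0, 1], [-0.0013, -0.0003, 0.005, 0.0003, -0.0006, 0, 1], [-0.0013, -0.0003, 0.0063, 0.0003, -0.0006, 0, 1], [-0.0013, -0.0003, 0.0075, 0.0003, -0.0006, 0, 1], [-0.0013, -0.0003, 0.0088, 0.0003, -0.0006, 0, 1], [-0.0013, -0.0003, 0.01, 0.0003, -0.0006, 0, 1], [-0.0013, -0.0003, 0.0113, 0.0003, -0.0006, 0, 1], [-0.0013, -0.0003, 0.0125, 0.0003, -0.0006, 0, 1], [-0.0013, -0.0003, 0.0125, 0.0003, -0.0006, 0, 1]]])

```text
time_s: 11.55
ee_pos: [0.523, -0.1838, 0.087]
eef_rot: [3.141, -0.003, -0.193]
force: [1.0, -0.3, 5.0]
grip_width: 0.0138
grip_force: 60.0
```

```bash
python3 - <<'E'
from h import *
o=ctrl.get_obs();print(o['eef_rot'],o['force'],o['moment'])
print(rel([.52225,-.18336,.0755],-.1936,o))
E
```

```text
[ 3.14140191 -0.00333143 -0.19323755] [ 0.97753859 -0.30534781  4.95001829] [-0.08600431 -0.34666794 -0.00664995]
[-0.8, -0.3, 11.5, 0.0002, -0.0033, 0.0004]
```

Scaled: 6 mm / 800 = 0.0075, 5 mm / 800 = 0.0063, -0.003 rad / 3.1416 = -0.001.

Request:
arm_command(plan=[[[-0.001, -0.0004, 0.0013, 0, -0.001, 0, 1], [-0.001, -0.0004, 0.0025, 0, -0.001, 0, 1], [-0.001, -0.0004, 0.0038, 0, -0.001, 0, 1], [-0.001, -0.0004, 0.005, 0, -0.001, 0, 1], [-0.001, -0.0004, 0.0063, 0, -0.001, 0, 1], [-0.001, -0.0004, 0.0075, 0, -0.001, 0, 1], [-0.001, -0.0004, 0.0075, 0, -0.001, 0, 1]]])

```text
time_s: 12.25
ee_pos: [0.5205, -0.1827, 0.0785]
eef_rot: [-3.141, 0.005, -0.193]
force: [1.8, -2.2, -16.0]
grip_width: 0.0135
grip_force: 60.0
```

```bash
python3 - <<'E'
from h import *
o=ctrl.get_obs();print(o['eef_rot'],o['force'],o['moment'])
print(rel([.52225,-.18336,.0755],-.1936,o))
E
```

```text
[-3.14082283  0.00514062 -0.19315312] [  1.80067601  -2.16621794 -15.97863361] [-0.54165553 -0.25171578  0.02514141]
[1.8, 0.3, 3.0, -0.0008, 0.0051, 0.0004]
```

Scaled: 2.5 mm / 800 = 0.0031, 1.5 mm / 800 = 0.0019, 0.004 rad / 3.1416 = 0.0013.

Request:
arm_command(plan=[[[0.0013, 0.0003, 0.0013, 0, 0.001, 0, 1], [0.0018, 0.0004, 0.0019, 0, 0.0013, 0, 1], [0.0018, 0.0004, 0.0025, 0, 0.0013, 0, 1], [0.0018, 0.0004, 0.0031, 0, 0.0013, 0, 1], [0.0018, 0.0004, 0.0031, 0, 0.0013, 0, 1]]])

```text
time_s: 12.75
ee_pos: [0.5227, -0.1835, 0.0774]
eef_rot: [-3.141, -0.002, -0.193]
force: [-0.8, -0.3, -14.5]
grip_width: 0.0135
grip_force: 60.0
```

```bash
python3 - <<'E'
from h import *
o=ctrl.get_obs();print(o['eef_rot'],o['force'],o['moment'])
print(rel([.52225,-.18336,.0755],-.1936,o))
E
```

```text
[-3.14116456e+00 -1.57605495e-03 -1.93212467e-01] [ -0.77453523  -0.27290201 -14.51996048] [-0.14634329  0.25228982 -0.03175091]
[-0.5, -0.1, 1.9, -0.0004, -0.0016, 0.0004]
```

Scaled: 1.5 mm / 800 = 0.0019, 1 mm / 800 = 0.0013, -0.001 rad / 3.1416 = -0.0003.

Request:
arm_command(plan=[[[-0.0004, 0, 0.0006, 0, -0.0003, 0, 1], [-0.0004, 0, 0.0013, 0, -0.0003, 0, 1], [-0.0004, 0, 0.0019, 0, -0.0003, 0, 1], [-0.0004, 0, 0.0019, 0, -0.0003, 0, 1], [-0.0004, 0, 0.0019, 0, -0.0003, 0, 1]]])

```text
time_s: 13.25
ee_pos: [0.5227, -0.1836, 0.0762]
eef_rot: [-3.141, -0.002, -0.193]
force: [1.4, -0.8, -8.6]
grip_width: 0.0134
grip_force: 60.0
```

```bash
python3 - <<'E'
from h import *
o=ctrl.get_obs();print(o['eef_rot'],o['force'],o['moment'])
print(rel([.52225,-.18336,.0755],-.1936,o))
E
```

```text
[-3.14141741e+00 -1.55636651e-03 -1.93208600e-01] [ 1.44712697 -0.77457282 -8.61629009] [-0.13813851 -0.28719284  0.00386569]
[-0.5, -0.2, 0.7, -0.0002, -0.0016, 0.0004]
```

Scaled: 1.2 mm / 800 = 0.0015, 0.8 mm / 800 = 0.001, -0.001 rad / 3.1416 = -0.0003.

Request:
arm_command(plan=[[[-0.0004, 0, 0.0005, 0, -0.0003, 0, 1], [-0.0004, 0, 0.001, 0, -0.0003, 0, 1], [-0.0004, 0, 0.0015, 0, -0.0003, 0, 1], [-0.0004, 0, 0.0015, 0, -0.0003, 0, 1], [-0.0004, 0, 0.0015, 0, -0.0003, 0, 1]]])

```text
time_s: 13.75
ee_pos: [0.5225, -0.1837, 0.0753]
eef_rot: [3.142, -0.001, -0.193]
force: [0.0, -2.0, -0.5]
grip_width: 0.0136
grip_force: 60.0
```

Scaled: 1 mm / 800 = 0.0013, 0.8 mm / 800 = 0.001.

Request:
arm_command(plan=[[[0, 0, 0.0005, 0, 0, 0, 1], [0, 0, 0.001, 0, 0, 0, 1], [0, 0, 0.0013, 0, 0, 0, 1], [0, 0, 0.0013, 0, 0, 0, 1]]])

```text
time_s: 14.15
ee_pos: [0.5226, -0.1837, 0.0751]
eef_rot: [3.141, -0.001, -0.193]
force: [-3.0, -1.2, 10.3]
grip_width: 0.0136
grip_force: 60.0
```

Firm contact: a further 1 mm commanded moved it only 0.2 mm, with the force up at +10 N. I'll relax, open partway to stay clear of the plungers, and lift.

Scaled: -130 mm / 800 = -0.1625, -90 mm / 800 = -0.1125.

Request:
arm_command(plan=[[[0, 0, -0.001, 0, 0, 0, 1], [0, 0, -0.001, 0, 0, 0, 0.3], [0, 0, -0.001, 0, 0, 0, 0.2], [0, 0, -0.001, 0, 0, 0, 0.2], [0, 0, -0.001, 0, 0, 0, 0.2], [0, 0, -0.001, 0, 0, 0, 0.2], [0, 0, -0.0188, 0, 0, 0, 0.2], [0, 0, -0.0625, 0, 0, 0, 0.2], [0, 0, -0.1125, 0, 0, 0, 0.2], [-0.025, 0, -0.1625, 0, 0, 0, 0.2], [-0.025, 0, -0.1625, 0, 0, 0, 0.2], [-0.025, 0, -0.1625, 0, 0, 0, 0.2]]], squeeze=10)

```text
time_s: 15.35
ee_pos: [0.5027, -0.1797, 0.2052]
eef_rot: [3.141, -0.002, -0.193]
force: [0.6, 0.5, -1.2]
grip_width: 0.0374
grip_force: 0.0
```

```bash
python3 - <<'E'
from h import *
o=ctrl.get_obs();print(o['time_s'],o['ee_pos'],o['force'],o['grip_width'])
p,d,i=grab('wrist');cv2.imwrite('pics/w5.png',p);W=cloud(d,i)
c,s=np.cos(-.1936),np.sin(-.1936)
S=(W-[.5301,-.1849,0])@np.array([[c,-s,0],[s,c,0],[0,0,1]])*1e3
q=S.reshape(-1,3);q=q[np.isfinite(q[:,0])]
t=q[(q[:,2]>64)&(q[:,2]<76)&(abs(q[:,1])<46)&(q[:,0]>-50)&(q[:,0]<58)&((abs(q[:,1])>10)|(q[:,0]>26))&((q[:,0]<22)|(abs(q[:,1])<20))]
print('top z',np.median(t[:,2]),'plane',np.linalg.lstsq(np.c_[t[:,:2],np.ones(len(t))],t[:,2],rcond=None)[0].round(4))
b=q[(q[:,2]>100)&(q[:,2]<112)&(abs(q[:,1])<20)&(abs(q[:,0])<50)];print('bar',b.mean(0),cv2.minAreaRect(b[:,:2].astype(np.float32)))
n=q[(q[:,2]>64)&(q[:,2]<76)&(abs(q[:,1])<20)];print('nose',np.percentile(n[:,0],99.8))
dk=q[(abs(q[:,2]-45)<6)&(q[:,0]>65)&(q[:,0]<83)&(abs(q[:,1])<80)];print('deck',np.median(dk[:,2]))
p,d,i=grab('side');a=p[110:270,280:480];b=p[110:270,480:640]
cv2.imwrite('pics/s5.png',cv2.resize(a,None,fx=3,fy=3));W=cloud(d,i).reshape(-1,3)
s=W[(abs(W[:,0]-.4)<.03)&(abs(W[:,1]-.05)<.03)&(W[:,2]>.045)&(W[:,2]<.06)];print('cap',len(s),s.mean(0))
E
```

```text
15.35 [ 0.50266117 -0.17973351  0.20517585] [ 0.63694517  0.50201559 -1.23031144] 0.03739330378614554
top z 69.09753292568901 plane [-1.60000e-03 -1.40000e-03  6.91018e+01]
bar [ -6.94563491  -0.42521523 105.79651812] ((-7.630868911743164, -0.5604267120361328), (13.513504981994629, 58.98756790161133), 89.72644805908203)
nose 59.75939249614941
deck 43.8795108076257
cap 37 [0.40034874 0.05000057 0.05176215]
```

View pics/w5.png

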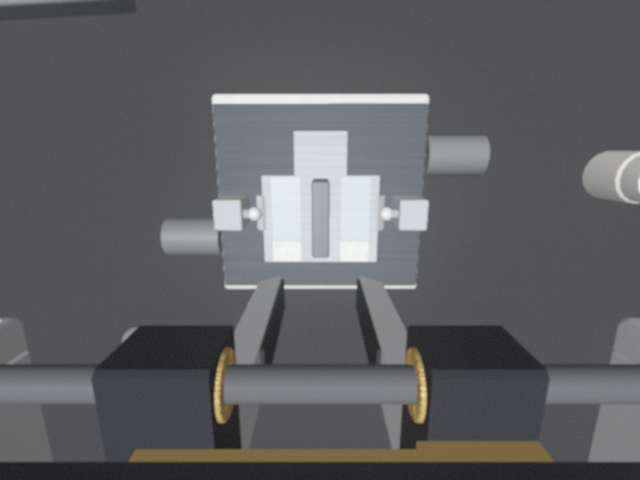

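View pics/s5.png

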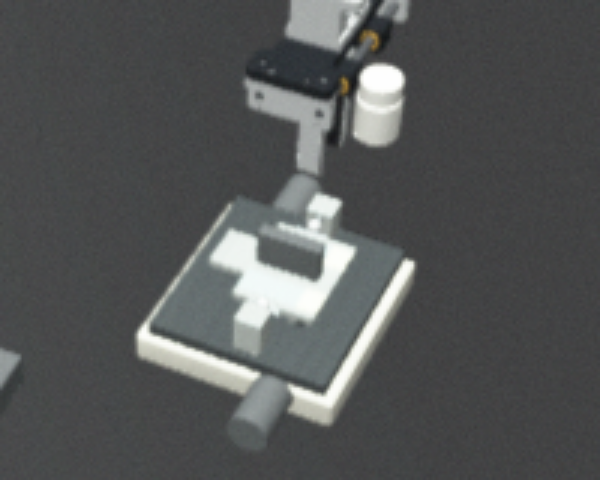

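The wrist view shows the plate on the stage, with both plunger noses over its ridges at (255,214) and (387,214). It's level to 0.002 rad, and its top is about 70.3 mm up after depth-bias correction, against 70.5 mm expected. The side crop agrees, and the gripper is clear. The cap still stands on the bench.

```bash
python3 -c "
from station import ctrl
print(ctrl.hand_in())"
```

```text
the job is handed in; nothing more can be done
None
```

Job handed in at about 15.5 s: the cap stands upright on the bench, the plate measured fully home and level under both plungers and was let go, and the arm went near none of the other things.

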